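# Draw one blank from the shuttle magazine

### The job

Draw the magazine's slide out to its stop so that it brings out the bottom brass blank from under the stack, and lay that blank gently down flat in the wooden tray, beside the green polishing bar. Then push the slide fully home so that the next blank drops into it, and leave the blanks above in the magazine and the bottle and scraper where they are.

Things in the scene. Friction and masses are not known exactly. Their poses are not given: they have to be found in the camera images.
- magazine: blank magazine fixed to the bench: green foot 92 x 104 x 12 mm, slideway 36 mm wide and 270 long, top 12 mm up; four corner posts (to 84 mm) hold five stacked blanks; a gate bar across the front (33 mm from the stack's centre, screws 38; underside 28 mm up) lets one blank pass. Origin on the bench under the stack's centre; the slide is drawn to its -x, to the robot's right; z up
- slide (a joint): the magazine's steel slide, 36 mm wide: 0 = fully home (nest under the stack), 0.09 m = drawn out to its stop. It stays where it is left; moving it takes about 3 to 12 N
- nest (a point): centre of the floor of the slide's nest, 20 mm above the bench, axes as the magazine's, moves with the slide. The nest is a recess 52 mm long (x), 5 mm deep, open at both sides (+-y): the bottom blank lies in it with its 46 mm edges overhanging the slide by 10 mm on each side. Beside the drawn-out nest the bench is free
- knob (a point): middle of the black knob standing upright on the slide's front end, 84 mm in front of (-x of) the nest's centre and 54 mm above the bench; 25 mm across from 47 to 61 mm up, top 67 mm up, neck 12 mm thick at 32 to 36 mm up. With the slide home, 33 mm are free between the knob and the gate's screws; the slide ends 22 mm in front of this point
- blank_1: brass blank, plate 46 x 56 x 6 mm (x, y, z), rounded edges, about 0.13 kg; origin at the centre of its underside. The lowest, lying in the nest at the start. Axes as the magazine's at the start
- blank_2: brass blank, plate 46 x 56 x 6 mm (x, y, z), rounded edges, about 0.13 kg; origin at the centre of its underside. The second from below; it drops onto the slide's deck when blank_1 is drawn out and into the nest when the slide comes fully home
- blank_3: brass blank, plate 46 x 56 x 6 mm (x, y, z), rounded edges, about 0.13 kg; origin at the centre of its underside. The third from below
- blank_4: brass blank, plate 46 x 56 x 6 mm (x, y, z), rounded edges, about 0.13 kg; origin at the centre of its underside. The fourth from below
- blank_5: brass blank, plate 46 x 56 x 6 mm (x, y, z), rounded edges, about 0.13 kg; origin at the centre of its underside. The top one, its top face 50 mm above the bench at the start
- tray: loose open wooden tray 118 x 165 x 30 mm (x, y, z), walls about 8 mm, inside 100 x 148 mm, inner floor 6 mm above its underside; origin at the centre of the underside. Mind the fixed lamp over the bench, farther back between tray and magazine: shade 270 mm across, centred about 0.67 m ahead of the robot and 0.23 m to its left, rim 0.58 m above the bench
- bar: loose green polishing bar 29 x 75 x 24 mm lying in the tray along the tray's y near its -x wall, leaving about 65 mm of floor beside it; origin at the centre of its underside
- flux: bystander: blue bottle with a red cap, 38 mm across, 87 mm high; origin under its centre
- scrap: bystander: scraper with a dark handle, 14 x 145 x 10 mm, lying along its y; origin at the centre of its underside

How it is judged:
By the outcome, as a careful person would: the job done as asked, in the order asked, and still so for the second after the job is handed in, with the robot touching nothing.
It also fails if it takes over 61 s, if anything falls off the work surface, if the arm or the gripper's body presses on something with over 40 N, if the wrist force passes 120 N, or if a joint passes its speed limit or range.

### The arm

A 6-joint arm with a two-finger parallel gripper is mounted at the origin on a cart in front of the work surface, level with it; the furniture and walls round the work are solid. World frame = base frame: x ahead of the robot, y to its left, z up, the work surface at z = 0. Lengths are in m, angles in degrees, forces in N, time in s.
With the tool pointing down it reaches from about 0.4 to 0.825 m from the base axis. Payload 7 kg.
Tool frame: the origin (TCP) lies at the very end of the fingers, on their centre line; the grasp point (between the pads) lies 19 mm behind it; z points along the fingers, y is the line along which they close (so a half turn about z gives the same grasp; the last joint's range is limited). The gripper opens to 88 mm and grips with 3 to 60 N. Pads are 19 mm wide; open, the fingers measure 130 mm over their backs; the gripper's body (78 mm by 193 mm) begins 47 mm behind the grasp point.
Start: joints at [84.001, 20.546, 0.682, 0, -70.136, -16.507], TCP at [0.258, 0.624, 0.227] pointing down, gripper open.
Joint ranges: [-176.03, 176.03], [-82.01, 121.73], [-58.28, 71.71], [-173.87, 95.51], [-174.79, -0.11], [-173.66, 173.66]. Speed limits (degrees/s): [136.94, 136.94, 172.46, 180, 180, 180].

### API

Orientations are given as [roll, pitch, yaw] about the fixed x, y, z axes, in that order (R = Rz(yaw) Ry(pitch) Rx(roll)).
In Python, from plant import get_state, capture, close_job, regions_of gives the robot as it stands.
- The arm moves only by the tool jog_arm, never from a script. Its argument "moves" is a list of rows, each a list of 3 entries, a list of its own where there are three numbers: the shift along the tool's x, y, z in cm, then the turn about the tool's z in degrees, then the finger opening in cm, from 0 to 8.76. A call has 1 to 12 rows; each row shifts and turns the commanded pose from where the row before left it, along the tool's axes as they then stand; what a row does not reach is not made up. A row lasts 1/8 s, in which the tool goes at most 62.5 mm and 10.7 degrees, less where a joint would pass 70% of its speed; a pose out of reach is approached as far as the arm can. A call is refused whole if a number of a shift passes 6.25 or a number of a turn 10.7, either way. A call with a gripper value outside its range is refused whole. The fingers move at their own pace and stop on an object; "newtons" is the grip in N (left out, the last holds). Time passes only in rows, so rows that do not move let the fingers close. It gives the time, the measured TCP pose, the force, the opening and the grip force at its end, in the units of the state.
- get_state(): the state, without advancing time (a new reading comes with each control period).
- capture(name): name is "scene" or "top" or "wrist"; returns a dict with "pixels" (384x512x3 uint8, blue, green, red), "mtx" (3x3 intrinsics, pixels), "world_from_camera" (4x4, takes a point from camera to world coordinates); the wrist camera has in their place "hand_eye" (4x4, takes a point from camera to tool coordinates, whose origin is the TCP and whose axes are the flange's). Camera axes: x right, y down, z forward; pixel columns grow to the right and rows downward; lengths in m; the calibration is good to about 2 mm. A picture is of the moment at which its call begins: read the wrist's pose just before it. There is no depth.
- close_job(): hands the job in; it is judged then, once.
Trained networks look in a picture, given as the dict that the camera call returned (one of the last four; its "shot" number tells which), for a name from the list of things; names that differ only in an ending like _2 or _b are one class to them, and where a whole thing is asked for, a point or a joint stands for the part that bears it (a point fixed in the world has none). Each returns a list of dicts, best first, with "confidence" (0 to 1); they miss things now and then, are a little off and sometimes report something else, mostly with a low value. They report only what shows in the picture. A call takes as long as a camera call.
- regions_of(picture, thing): "pixels" (384x512 bool, what is visible of it) and "pixel" ([column, row] in pixels, amid what is visible of it).
The state is a dict: "time_s": time; "joints": joint angles; "qd": joint speeds; "joint_torque": joint torques, N m; "tcp_pos": TCP position; "eef_rot": TCP orientation; "contact_force": force on the tool from outside, world axes, zero at the start; "moment": the same for the moment, N m; "gripper_width": finger opening in m; "gripper_force": force on a finger pad.
Only numpy, scipy, OpenCV 4.12 (cv2) and the standard library are available. Lean on these libraries where they do the work, as an engineer would, in place of code of your own. Each camera call takes 0.05 s, during which the arm holds its last target. There are 200 camera calls.

## Working session

There is one attempt and no reset: what is moved stays moved. The work goes in short steps, Python scripts to look and compute and a tool call to move; the robot and the scene stay as the last step left them, time stands still between calls to the robot, and variables do not carry over. Pictures are saved under pics/ and viewed, at most 10 in all, crops included, and the job is handed in when it is done.

Besides the shell and the picture viewer there is one more tool, called after "Emit:" as name(argument=value, ...), one argument or row to a line, values as JSON. jog_arm: Moves the arm, as the interface text tells. Its arguments: {"type":"object","properties":{"moves":{"type":"array"},"newtons":{"type":"number"}},"required":["moves"]}

```bash
mkdir -p pics; ls; cat > h.py <<'E'
import numpy as np, cv2
from plant import *
from scipy.spatial.transform import Rotation as R
def tool():
    s=get_state(); T=np.eye(4); T[:3,:3]=R.from_euler('xyz',s['eef_rot'],degrees=True).as_matrix(); T[:3,3]=s['tcp_pos']; return T
def cam(p,T=None):
    return p['world_from_camera'] if 'world_from_camera' in p else T@p['hand_eye']
def back(p,W,px,z):
    px=np.atleast_2d(np.array(px,float)); r=np.c_[px,np.ones(len(px))]@np.linalg.inv(p['mtx']).T
    d=r@W[:3,:3].T; o=W[:3,3]; return o+d*((z-o[2])/d[:,2])[:,None]
def proj(p,W,X):
    C=np.linalg.inv(W); c=np.atleast_2d(X)@C[:3,:3].T+C[:3,3]; u=c@p['mtx'].T; return u[:,:2]/u[:,2:]
E
python3 - <<'E'
from h import *
s=get_state(); print({k:(np.round(v,3).tolist()) for k,v in s.items()})
ims=[]
for n in ('top','scene'):
    p=capture(n); W=cam(p); ims.append(p['pixels'].copy())
    print(n,np.round(W[:3,3],3))
    for t,z in (('magazine',.012),('slide',.025),('blank_1',.05),('tray',.03),('bar',.03),('flux',.087),('scrap',.01),('knob',.067)):
        for r in regions_of(p,t)[:2]:
            m=r['pixels'].astype(np.uint8)
            c=np.argwhere(m)[:,::-1].astype(np.float32)
            if len(c)<5: continue
            box=cv2.boxPoints(cv2.minAreaRect(c))
            print(t,round(r['confidence'],2),np.round(r['pixel']),len(c),np.round(back(p,W,[r['pixel']],z)[0,:2],3),'box',np.round(back(p,W,box,z)[:,:2],3).tolist())
cv2.imwrite('pics/top.png',ims[0]);cv2.imwrite('pics/scene.png',ims[1])
E
```

```text
pics
{'time_s': 0.0, 'joints': [84.001, 20.592, 0.633, -0.02, -70.135, -16.508], 'qd': [-0.002, -0.081, 0.052, 0.084, -0.048, 0.058], 'joint_torque': [0.001, -58.272, 29.305, 6.997, 0.007, -0.0], 'tcp_pos': [0.258, 0.623, 0.226], 'eef_rot': [179.904, -0.009, -22.513], 'contact_force': [-0.087, -0.038, 0.013], 'moment': [0.022, 0.034, 0.026], 'gripper_force': 0.0, 'gripper_width': 0.088}
top [0.461 0.183 0.934]
magazine 0.79 [173. 235.] 2696 [0.443 0.358] box [[0.487, 0.516], [0.508, 0.228], [0.404, 0.22], [0.385, 0.506]]
slide 0.62 [144. 235.] 1198 [0.446 0.421] box [[0.457, 0.51], [0.469, 0.28], [0.431, 0.277], [0.419, 0.507]]
blank_1 0.57 [155. 233.] 527 [0.448 0.391] box [[0.474, 0.409], [0.473, 0.363], [0.416, 0.363], [0.417, 0.409]]
tray 0.9 [351. 230.] 3458 [ 0.447 -0.042] box [[0.489, 0.051], [0.508, -0.12], [0.392, -0.13], [0.373, 0.04]]
tray 0.29 [144. 237.] 1146 [0.44  0.422] box [[0.455, 0.506], [0.469, 0.279], [0.433, 0.277], [0.419, 0.503]]
bar 0.82 [347. 249.] 463 [ 0.405 -0.032] box [[0.419, 0.006], [0.425, -0.07], [0.394, -0.072], [0.388, 0.004]]
flux 0.64 [307. 166.]
[... 746 characters left out ...]
0.366], [0.413, 0.375], [0.419, 0.413]]
tray 0.89 [342. 207.] 2235 [ 0.426 -0.028] box [[0.488, 0.057], [0.524, -0.208], [0.354, -0.105], [0.341, 0.11]]
tray 0.34 [159. 252.] 1150 [0.439 0.422] box [[0.483, 0.513], [0.512, 0.272], [0.413, 0.287], [0.398, 0.505]]
bar 0.46 [346. 213.] 170 [ 0.401 -0.02 ] box [[0.415, 0.007], [0.42, -0.067], [0.391, -0.051], [0.387, 0.02]]
flux 0.63 [285. 183.] 316 [0.504 0.095] box [[0.587, 0.075], [0.571, 0.04], [0.443, 0.112], [0.456, 0.141]]
scrap 0.59 [237. 198.] 119 [0.606 0.185] box [[0.604, 0.219], [0.626, 0.127], [0.603, 0.132], [0.583, 0.222]]
knob 0.57 [164. 251.] 1075 [0.389 0.416] box [[0.426, 0.509], [0.458, 0.287], [0.372, 0.299], [0.353, 0.501]]
```

```bash
python3 - <<'E'
import cv2
a=cv2.imread('pics/top.png');cv2.imwrite('pics/top2.png',cv2.resize(a[140:310,90:450],None,fx=2.2,fy=2.2,interpolation=2))
b=cv2.imread('pics/scene.png');cv2.imwrite('pics/scene2.png',cv2.resize(b[130:330,80:430],None,fx=2.2,fy=2.2,interpolation=2))
E
```

```text
(no output)
```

View pics/top2.png

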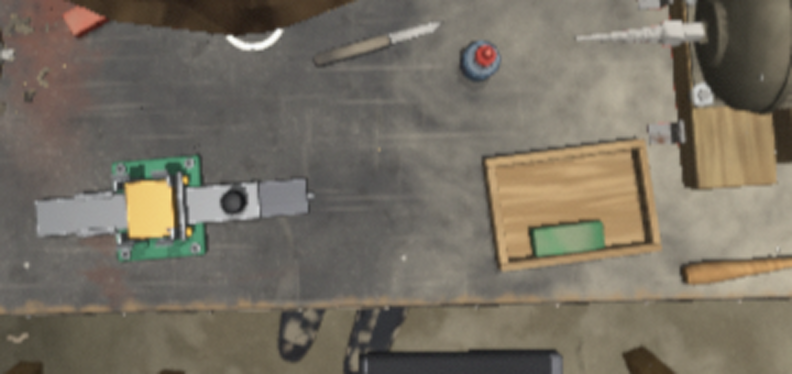

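View pics/scene2.png

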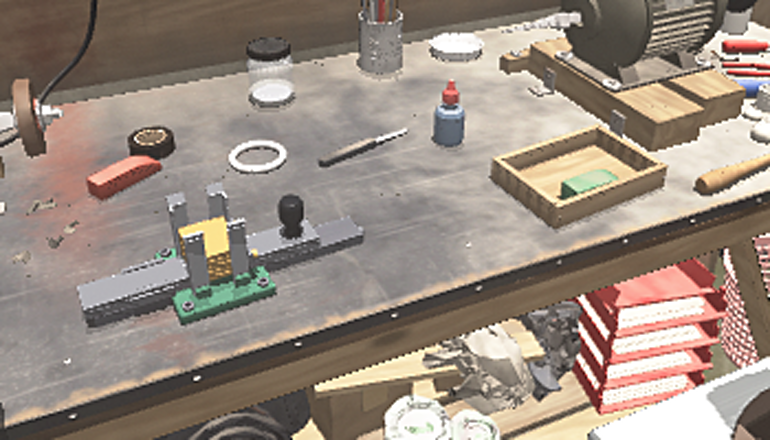

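The top view shows the magazine on the left: yellow stack at about px (158,235), black knob at about (196,231). The tray is at about (351,230) with the bar on its near side, and the bottle and scraper sit well behind. The scene view agrees. Next I'll refine these with colour blobs.

```bash
cat >> h.py <<'E'
def fit(p,W,X,names):
    pass
E
python3 - <<'E'
from h import *
p=capture('top');W=cam(p);a=p['pixels'];h=cv2.cvtColor(a,cv2.COLOR_BGR2HSV).astype(int)
def blob(m,x0,x1,y0,y1):
    k=np.zeros(m.shape,np.uint8);k[y0:y1,x0:x1]=m[y0:y1,x0:x1]
    n,l,s,c=cv2.connectedComponentsWithStats(k);i=1+s[1:,4].argmax();return np.argwhere(l==i)[:,::-1].astype(np.float32)
def rep(n,c,z):
    q=back(p,W,c,z)[:,:2].astype(np.float32);r=cv2.minAreaRect(q*1000)
    print(n,len(c),c.mean(0),'mean',q.mean(0).round(4),'rect',np.round(r[0],1),np.round(r[1],1),round(r[2],1))
k=blob(a.max(2)<60,180,215,215,245);rep('knob',k,.06)
k=blob((h[...,0]>15)&(h[...,0]<35)&(h[...,1]>110)&(h[...,2]>150),135,185,210,260);rep('stack',k,.05)
k=blob((h[...,0]>50)&(h[...,0]<90)&(h[...,1]>80),320,380,235,260);rep('bar',k,.03)
g=(h[...,0]>50)&(h[...,0]<90)&(h[...,1]>80);k=np.argwhere(g)[:,::-1].astype(np.float32);k=k[(k[:,0]<190)&(k[:,0]>135)&(k[:,1]>205)&(k[:,1]<262)];rep('foot',k,.012)
t=[r for r in regions_of(p,'tray')][0]['pixels'];rep('tray rim',np.argwhere(t)[:,::-1].astype(np.float32),.03)
# axis of slideway from network mask, front end piece
for n,z in(('slide',.02),):
    m=regions_of(p,n)[0]['pixels'];c=np.argwhere(m)[:,::-1].astype(np.float32);rep(n,c,z)
E
```

```text
knob 48 [196.35417 230.16667] mean [0.4535 0.2993] rect [452.8 300. ] [21.7 19.4] 88.8
stack 505 [157.38614 234.48119] mean [0.4458 0.386 ] rect [445.8 385.3] [55.7 45. ] 3.1
bar 28 [361.57144 246.03572] mean [ 0.4103 -0.0651] rect [410.6 -64.9] [23.4  6.1] 10.3
foot 475 [165.46317 233.79579] mean [0.4465 0.3763] rect [445.6 383.9] [102.5  90.3] 4.3
tray rim 3500 [349.542   231.59857] mean [ 0.443  -0.0395] rect [439.2 -38.4] [117.  170.9] 6.4
slide 1170 [157.77435 235.00427] mean [0.4441 0.392 ] rect [443.1 393. ] [ 38.2 231.6] 3.6
```

```bash
cat >> h.py <<'E'
def plan(n,x,y,z,yaw,grip,start=None):
    """rows from the present (or given) pose [x,y,z,yaw] to the target, rounded to 0.1 cm / 0.1 deg, errors carried"""
    s=get_state(); c=np.array(start if start is not None else [*s['tcp_pos'],s['eef_rot'][2]],float)
    g=np.array([x,y,z,yaw]); c0=c.copy(); g[3]=c[3]+(g[3]-c[3]+180)%360-180; rows=[]
    for i in range(1,n+1):
        w=c0+(g-c0)*i/n; d=w-c; a=np.radians(c[3]); X=np.array([np.cos(a),np.sin(a)]); Y=np.array([X[1],-X[0]])
        v=np.round([d[:2]@X*100,d[:2]@Y*100,-d[2]*100],1 if i<n else 2); t=round(d[3],1)
        c[:2]+=(v[0]*X+v[1]*Y)/100; c[2]-=v[2]/100; c[3]+=t; rows.append([v.tolist(),t,grip])
    print(rows)
E
python3 -c "
from h import *
plan(9,.452,.301,.2,-85.8,8.7)"
```

```text
[[[3.4, 2.5, 0.3], np.float64(-7.0), 8.7], [[3.6, 2.1, 0.3], np.float64(-7.1), 8.7], [[3.9, 1.5, 0.3], np.float64(-7.0), 8.7], [[4.0, 1.2, 0.3], np.float64(-7.0), 8.7], [[4.1, 0.6, 0.3], np.float64(-7.1), 8.7], [[4.2, 0.1, 0.3], np.float64(-7.0), 8.7], [[4.2, -0.4, 0.3], np.float64(-7.0), 8.7], [[4.0, -1.0, 0.3], np.float64(-7.1), 8.7], [[3.97, -1.37, 0.26], np.float64(-7.0), 8.7]]
```

Emit:
jog_arm(
  moves=[
    [[3.4,2.5,0.3],-7,8.7],
    [[3.6,2.1,0.3],-7.1,8.7],
    [[3.9,1.5,0.3],-7,8.7],
    [[4.0,1.2,0.3],-7,8.7],
    [[4.1,0.6,0.3],-7.1,8.7],
    [[4.2,0.1,0.3],-7,8.7],
    [[4.2,-0.4,0.3],-7,8.7],
    [[4.0,-1.0,0.3],-7.1,8.7],
    [[4.0,-1.4,0.2],-7,8.7],
    [[0,0,0],0,8.7],
  ],
  newtons=40,
)

```text
time_s: 2.3
tcp_pos: [0.5639, 0.6099, 0.1969]
eef_rot: [179.9, 0.2, 40.8]
contact_force: [-0.6, -0.6, 0.2]
gripper_width: 0.0867
gripper_force: 0.0
```

```bash
python3 - <<'E'
from h import *
T=tool();p=capture('wrist');W=cam(p,T);print(np.round(p['hand_eye'],3).tolist(),T[:3,3].round(4))
for t,z in (('slide',.025),('knob',.06),('blank_1',.05),('magazine',.012)):
    for r in regions_of(p,t)[:1]: print(t,r['confidence'],r['pixel'],back(p,W,r['pixel'],z).round(4))
a=p['pixels'].copy()
for q in proj(p,W,[[.452,.301,.067],[.4457,.385,.05]]): cv2.circle(a,tuple(int(v) for v in q),3,(255,0,255),-1)
cv2.imwrite('pics/w1.png',a)
E
```

```text
[[-0.0, -0.967, -0.255, 0.07], [1.0, -0.0, 0.0, -0.0], [-0.0, -0.255, 0.967, -0.159], [0.0, 0.0, 0.0, 1.0]] [0.5639 0.6099 0.1969]
slide 0.55 [265.5, 305.0] [[0.4563 0.5036 0.025 ]]
knob 0.65 [267.5, 304.3] [[0.4752 0.5188 0.06  ]]
magazine 0.63 [267.5, 307.6] [[0.449  0.4936 0.012 ]]
```

View pics/w1.png

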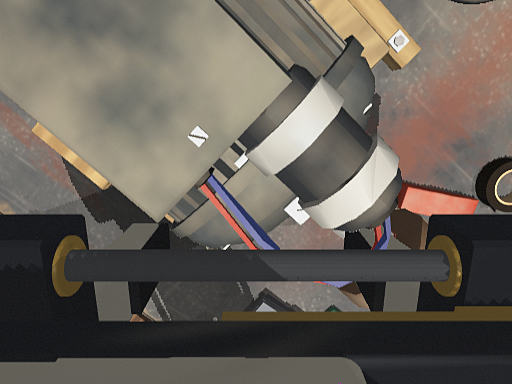

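The picture shows a grinder ahead, which means I turned the wrong way: a positive turn about the tool's z lowers the world yaw. I'll correct the sign and go back.

```bash
sed -i 's/t=round(d\[3\],1)/t=float(round(-d[3],1))/; s/c\[3\]+=t/c[3]-=t/' h.py
python3 -c "
from h import *
print(np.round(get_state()['joints'],1))
plan(12,.452,.301,.2,-85.8,8.7)"
```

```text
[ 60.6  36.1  23.    0.  -76.8  70.1]
[[[-2.4, 1.3, 0.0], 10.5, 8.7], [[-2.1, 1.8, 0.0], 10.6, 8.7], [[-1.7, 2.1, 0.0], 10.5, 8.7], [[-1.3, 2.4, 0.1], 10.6, 8.7], [[-0.9, 2.6, -0.0], 10.5, 8.7], [[-0.4, 2.6, -0.0], 10.6, 8.7], [[0.2, 2.8, -0.0], 10.5, 8.7], [[0.6, 2.6, 0.0], 10.6, 8.7], [[1.1, 2.5, 0.0], 10.5, 8.7], [[1.6, 2.3, 0.0], 10.6, 8.7], [[1.9, 1.9, 0.0], 10.5, 8.7], [[2.21, 1.54, 0.06], 10.6, 8.7]]
```

Emit:
jog_arm(
  moves=[
    [[-2.4,1.3,0],10.5,8.7],
    [[-2.1,1.8,0],10.6,8.7],
    [[-1.7,2.1,0],10.5,8.7],
    [[-1.3,2.4,0],10.6,8.7],
    [[-0.9,2.6,0],10.5,8.7],
    [[-0.4,2.6,0],10.6,8.7],
    [[0.2,2.8,0],10.5,8.7],
    [[0.6,2.6,0],10.6,8.7],
    [[1.1,2.5,0],10.5,8.7],
    [[1.6,2.3,0],10.6,8.7],
    [[1.9,1.9,0],10.5,8.7],
    [[2.2,1.5,0],10.6,8.7],
  ],
)

```text
time_s: 4.05
tcp_pos: [0.4521, 0.3003, 0.2017]
eef_rot: [-179.9, 0.1, -86.2]
contact_force: [0.5, -0.7, 0.3]
gripper_width: 0.0869
gripper_force: 0.0
```

Emit:
jog_arm(
  moves=[
    [[-3,0,0],0,8.7],
    [[0,0,0],0,8.7],
  ],
)

```text
time_s: 4.3
tcp_pos: [0.4505, 0.3328, 0.2018]
eef_rot: [-179.9, 0.1, -85.7]
contact_force: [-0.2, 1.2, 0.1]
gripper_width: 0.0868
gripper_force: 0.0
```

```bash
python3 - <<'E'
from h import *
T=tool();p=capture('wrist');W=cam(p,T);print(T[:3,3].round(4),get_state()['eef_rot'])
for t,z in (('slide',.025),('knob',.06),('magazine',.012)):
    for r in regions_of(p,t)[:1]: print(t,r['confidence'],r['pixel'],back(p,W,r['pixel'],z).round(4))
a=p['pixels'].copy();cv2.imwrite('pics/w2raw.png',a)
np.savez('w2.npz',W=W,mtx=p['mtx'])
for q in proj(p,W,[[.452,.301,.067],[.452,.301,.025],[.4592,.201,.012]]): cv2.circle(a,tuple(int(v) for v in q),3,(255,0,255),-1)
cv2.imwrite('pics/w2.png',a)
E
```

```text
[0.4505 0.3328 0.2018] [-1.79933031e+02  7.94807982e-02 -8.57037226e+01]
slide 0.81 [257.8, 162.6] [[0.451  0.3271 0.025 ]]
knob 0.67 [256.9, 164.7] [[0.4522 0.3225 0.06  ]]
magazine 0.72 [256.4, 181.0] [[0.4508 0.3492 0.012 ]]
```

View pics/w2.png

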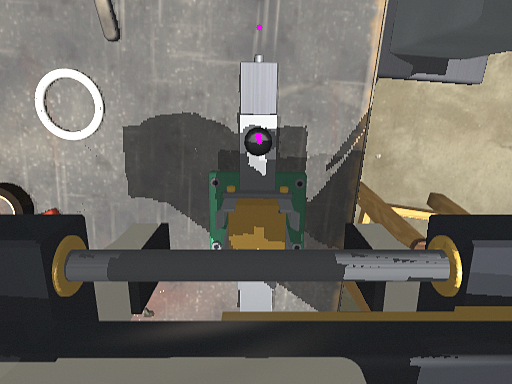

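The wrist view shows the knob at px (258,142), about 3 px from the predicted point, and the slideway axis nearly vertical. I'll go down and grip the knob.

Emit:
jog_arm(
  moves=[
    [[3.0,-0.1,2],0.6,8.7],
    [[0,0,5],0,8.7],
    [[0,0,5],0,8.7],
    [[0,0,4.6],0,8.7],
    [[0,0,0],0,8.7],
    [[0,0,0],0,2.0],
    [[0,0,0],0,2.0],
    [[0,0,0],0,2.0],
    [[0,0,0],0,2.0],
    [[0,0,0],0,2.0],
  ],
  newtons=40,
)

```text
time_s: 5.75
tcp_pos: [0.4539, 0.3017, 0.0349]
eef_rot: [-180.0, 0.0, -86.4]
contact_force: [-0.2, 0.0, 0.3]
gripper_width: 0.0426
gripper_force: 0.0
```

Emit:
jog_arm(
  moves=[
    [[0,0.2,0],0,2.0],
    [[0,0,0],0,2.0],
    [[0,0,0],0,2.0],
    [[0,0,0],0,2.0],
  ],
)

```text
time_s: 6.25
tcp_pos: [0.452, 0.3014, 0.0345]
eef_rot: [-180.0, -0.0, -86.4]
contact_force: [4.1, -1.2, -1.0]
gripper_width: 0.0232
gripper_force: 40.0
```

Emit:
jog_arm(
  moves=[
    [[0.5,-0.1,0],0,2.0],
    [[1.0,0,0],0,2.0],
    [[1.2,0,0],0,2.0],
    [[1.2,0,0],0,2.0],
    [[1.2,0,0],0,2.0],
    [[1.2,0,0],0,2.0],
    [[1.2,0,0],0,2.0],
    [[0.8,0,0],0,2.0],
    [[0.5,0,0],0,2.0],
    [[0.3,0,0],0,2.0],
    [[0,0,0],0,2.0],
  ],
)

```text
time_s: 7.62
tcp_pos: [0.4578, 0.2114, 0.0345]
eef_rot: [180.0, 0.1, -86.4]
contact_force: [-6.2, 7.8, 0.7]
gripper_width: 0.0235
gripper_force: 40.0
```

Emit:
jog_arm(
  moves=[
    [[0.2,0.1,0],0,2.0],
    [[0.2,0,0],0,2.0],
    [[0,0,0],0,2.0],
  ],
)

```text
time_s: 8.0
tcp_pos: [0.458, 0.2113, 0.0346]
eef_rot: [-179.9, 0.4, -86.4]
contact_force: [-12.0, 23.9, -6.3]
gripper_width: 0.0235
gripper_force: 40.0
```

Emit:
jog_arm(
  moves=[
    [[-0.3,0,0],0,2.0],
    [[-0.1,0,0],0,4.5],
    [[0,0,0],0,6],
    [[0,0,0],0,8.7],
    [[0,0,-2],0,8.7],
    [[0,0,-5],0,8.7],
    [[-3,0,-5],0,8.7],
    [[-4,0,-4],0,8.7],
    [[-4,0,0],0,8.7],
    [[0,0,0],0,8.7],
    [[0,0,0],0,8.7],
  ],
)

```text
time_s: 9.38
tcp_pos: [0.4503, 0.3197, 0.1941]
eef_rot: [179.9, -0.1, -86.4]
contact_force: [-0.0, 0.2, 0.3]
gripper_width: 0.0869
gripper_force: 0.0
```

```bash
python3 - <<'E'
from h import *
T=tool();p=capture('wrist');W=cam(p,T);print(T[:3,3].round(4),get_state()['eef_rot'])
a=p['pixels'].copy();h=cv2.cvtColor(a,cv2.COLOR_BGR2HSV).astype(int)
for r in regions_of(p,'blank_1')[:3]:
    c=np.argwhere(r['pixels'])[:,::-1]; q=cv2.minAreaRect((back(p,W,c,.026)[:,:2]*1000).astype(np.float32)); print(r['confidence'],r['pixel'],back(p,W,r['pixel'],.026).round(4),q)
x=np.array([.0645,-.998,0]);y=np.array([-.998,-.0645,0]);n=np.array([.4522,.2951,.026])
for i,j in((-1,-1),(-1,1),(1,1),(1,-1)):
    q=proj(p,W,n+i*x*.023+j*y*.028)[0];cv2.circle(a,tuple(int(v) for v in q),2,(255,0,255),-1)
cv2.imwrite('pics/w3.png',a)
E
```

```text
[0.4503 0.3197 0.1941] [ 1.79954688e+02 -5.40161336e-02 -8.64310569e+01]
0.9 [255.1, 144.8] [[0.4541 0.2947 0.026 ]] ((452.95233154296875, 295.6878662109375), (56.293670654296875, 46.241085052490234), 2.437983512878418)
0.58 [254.8, 237.2] [[0.4486 0.3898 0.026 ]] ((448.1242370605469, 385.9125061035156), (59.244014739990234, 34.150184631347656), 3.579770803451538)
0.51 [266.0, 218.4] [[0.4385 0.3686 0.026 ]] ((445.2144470214844, 367.0093078613281), (29.416202545166016, 1.0720081329345703), 3.580927848815918)
```

View pics/w3.png

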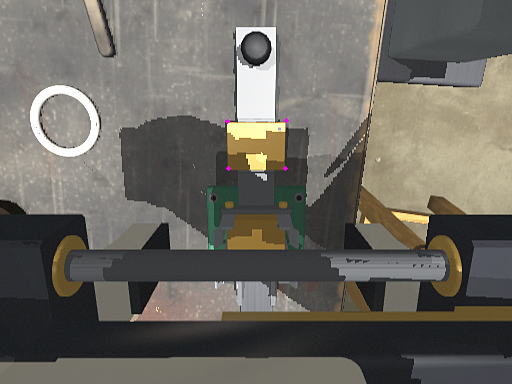

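The wrist view shows blank_1 drawn out at px (255,145), with the predicted corners on its edges, and the stack still in the magazine. Now I'll grasp it by its overhanging edges.

Emit:
jog_arm(
  moves=[
    [[2.4,-0.1,2],0,8.7],
    [[0,0,5],0,8.7],
    [[0,0,5],0,8.7],
    [[0,0,4],0,8.7],
    [[0,0,1.6],0,8.7],
    [[0,0,0],0,8.7],
    [[0,0,0],0,8.7],
  ],
  newtons=20,
)

```text
time_s: 10.35
tcp_pos: [0.454, 0.2973, 0.0201]
eef_rot: [-179.9, 0.1, -86.4]
contact_force: [-0.4, 0.3, 0.3]
gripper_width: 0.0869
gripper_force: 0.0
```

Emit:
jog_arm(
  moves=[
    [[0.2,0.1,0.3],0,8.7],
    [[0,0,0],0,5.0],
    [[0,0,0],0,5.0],
    [[0,0,0],0,5.0],
    [[0,0,0],0,5.0],
    [[0,0,0],0,5.0],
    [[0,0,0],0,5.0],
  ],
)

```text
time_s: 11.22
tcp_pos: [0.4523, 0.2946, 0.0157]
eef_rot: [-180.0, 0.0, -86.4]
contact_force: [-1.0, 0.3, 1.1]
gripper_width: 0.0555
gripper_force: 20.0
```

Emit:
jog_arm(
  moves=[
    [[0,0,-1],0,5.0],
    [[0,0,-5],0,5.0],
    [[0,0,-5],0,5.0],
    [[0,0,-4],0,5.0],
    [[0,0,0],0,5.0],
  ],
)

```text
time_s: 11.85
tcp_pos: [0.4536, 0.2959, 0.1697]
eef_rot: [-179.7, 0.3, -86.4]
contact_force: [-0.3, 0.3, -1.6]
gripper_width: 0.0558
gripper_force: 20.0
```

```bash
python3 - <<'E'
from h import *
s=get_state();print(s['tcp_pos'],s['eef_rot'],s['contact_force'],s['gripper_width'])
p=capture('top');W=cam(p);a=p['pixels'].copy()
r=regions_of(p,'tray')[0];c=np.argwhere(r['pixels'])[:,::-1];print('tray rect top',cv2.minAreaRect((back(p,W,c,.03)[:,:2]*1000).astype(np.float32)))
b=regions_of(p,'bar')[0];c=np.argwhere(b['pixels'])[:,::-1];print('bar',cv2.minAreaRect((back(p,W,c,.03)[:,:2]*1000).astype(np.float32)))
th=np.radians(6.4)
Z=lambda x,y,z,o:np.array([o[0]+x*np.cos(th)-y*np.sin(th),o[1]+x*np.sin(th)+y*np.cos(th),z])
o=(.4392,-.0395)
for sx in(-1,1):
  for sy in(-1,1):
    for q,col in((Z(sx*.059,sy*.0825,.03,o),(255,0,255)),(Z(.0175+sx*.023,sy*.028,.012,o),(255,0,0))):
        u=proj(p,W,q)[0];a[int(round(u[1])),int(round(u[0]))]=col
cv2.imwrite('pics/t2.png',cv2.resize(a[175:285,290:410],None,fx=5,fy=5,interpolation=0))
plan(9,*Z(.0175,0,.16,o),-173.6,5.0)
E
```

```text
[0.45362211 0.29589974 0.16966547] [-179.71193733    0.287272    -86.38392559] [-0.31982905  0.32964325 -1.63488527] 0.055809653470224735
tray rect top ((438.8456115722656, -38.078285217285156), (114.88150024414062, 168.8216094970703), 5.909160137176514)
bar ((404.8761291503906, -32.561973571777344), (31.475011825561523, 77.0351791381836), 4.756417274475098)
[[[3.7, 0.2, 0.1], 9.7, 5.0], [[3.6, -0.5, 0.0], 9.7, 5.0], [[3.6, -1.0, 0.1], 9.7, 5.0], [[3.3, -1.7, 0.0], 9.6, 5.0], [[2.9, -2.1, 0.1], 9.7, 5.0], [[2.6, -2.7, 0.0], 9.7, 5.0], [[2.1, -3.0, 0.1], 9.7, 5.0], [[1.6, -3.3, 0.0], 9.7, 5.0], [[0.93, -3.59, 0.09], 9.7, 5.0]]
```

View pics/t2.png

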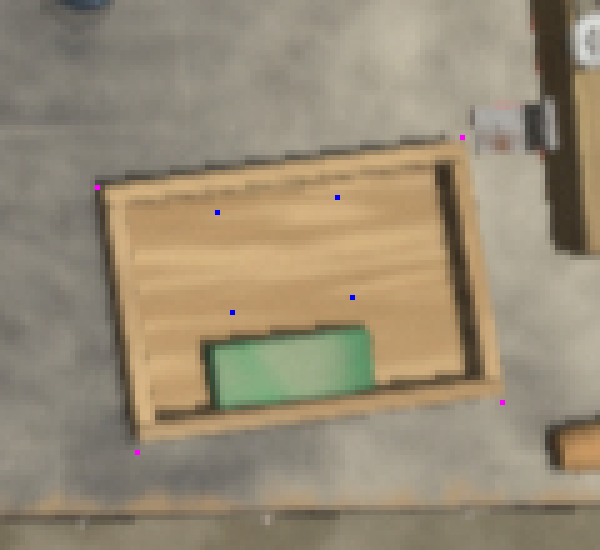

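The crop shows the tray with the bar along its near wall. The blue target corners lie on free floor, clear of the bar (edge near row 330) and the far wall (near row 175). Carrying over.

Emit:
jog_arm(
  moves=[
    [[3.7,0.2,0.1],9.7,5.0],
    [[3.6,-0.5,0],9.7,5.0],
    [[3.6,-1.0,0.1],9.7,5.0],
    [[3.3,-1.7,0],9.6,5.0],
    [[2.9,-2.1,0.1],9.7,5.0],
    [[2.6,-2.7,0],9.7,5.0],
    [[2.1,-3.0,0.1],9.7,5.0],
    [[1.6,-3.3,0],9.7,5.0],
    [[0.9,-3.6,0.1],9.7,5.0],
    [[0,0,3],0,5.0],
    [[0,0,3],0,5.0],
    [[0,0,0],0,5.0],
  ],
)

```text
time_s: 13.5
tcp_pos: [0.455, -0.038, 0.0978]
eef_rot: [-179.9, -0.4, -173.7]
contact_force: [-0.2, -0.1, -1.1]
gripper_width: 0.0558
gripper_force: 20.0
```

```bash
python3 - <<'E'
from h import *
s=get_state();T=tool();print(s['tcp_pos'],s['eef_rot'],s['contact_force'],s['gripper_width'])
p=capture('wrist');W=cam(p,T);a=p['pixels']
for n,z in(('blank_1',T[2,3]+.009),('bar',.03),('tray',.03)):
    for r in regions_of(p,n)[:1]:
        c=np.argwhere(r['pixels'])[:,::-1];print(n,r['confidence'],cv2.minAreaRect((back(p,W,c,z)[:,:2]*1000).astype(np.float32)))
b=p['pixels'].copy();th=np.radians(6.4);o=(.4392,-.0395)
for sx in(-1,1):
  for sy in(-1,1):
    x,y=.0175+sx*.023,sy*.028
    u=proj(p,W,[o[0]+x*np.cos(th)-y*np.sin(th),o[1]+x*np.sin(th)+y*np.cos(th),.006])[0];cv2.circle(b,tuple(int(v) for v in u),2,(255,0,255),-1)
cv2.imwrite('pics/w4.png',b)
E
```

```text
[ 0.45500143 -0.03797388  0.09782068] [-179.92768411   -0.40649309 -173.65324331] [-0.24927496 -0.12087601 -1.13219975] 0.055763270925947794
blank_1 0.61 ((456.1769714355469, -36.74811553955078), (47.79999923706055, 57.06344223022461), 7.123604774475098)
bar 0.72 ((407.3772277832031, -37.332275390625), (28.725133895874023, 73.63813781738281), 6.339385032653809)
tray 0.96 ((435.8843688964844, -42.07820129394531), (103.11112213134766, 165.012451171875), 6.337087631225586)
```

View pics/w4.png

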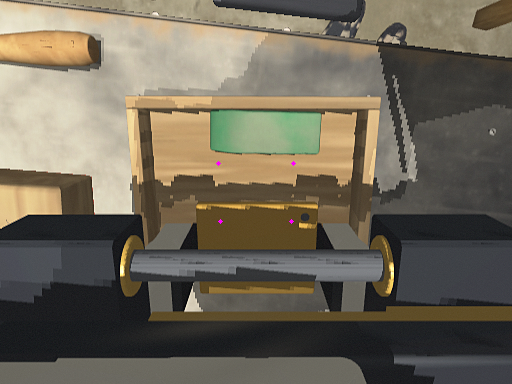

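The wrist view shows the bar at px (265,132) and the held blank at (257,245), lined up over the free floor. I'll lower it.

Emit:
jog_arm(
  moves=[
    [[-0.0,0,3],0,5.0],
    [[0,0,3],0,5.0],
    [[0,0,1.5],0,5.0],
    [[0,0,0.6],0,5.0],
    [[0,0,0.3],0,5.0],
    [[0,0,0],0,5.0],
    [[0,0,0],0,5.0],
  ],
)

```text
time_s: 14.58
tcp_pos: [0.4581, -0.0369, 0.0172]
eef_rot: [180.0, 0.1, -173.6]
contact_force: [0.1, -0.2, -1.5]
gripper_width: 0.0558
gripper_force: 20.0
```

Emit:
jog_arm(
  moves=[
    [[0.2,0,0.4],0,5.0],
    [[0,0,0.3],0,5.0],
    [[0,0,0.1],0,5.0],
    [[0,0,0],0,5.0],
  ],
)

```text
time_s: 15.08
tcp_pos: [0.4556, -0.0373, 0.0084]
eef_rot: [-180.0, -0.0, -173.6]
contact_force: [-0.1, -0.3, -0.6]
gripper_width: 0.0556
gripper_force: 20.0
```

Emit:
jog_arm(
  moves=[
    [[0,0,0.1],0,5.0],
    [[0,0,0],0,5.0],
    [[0,0,0],0,5.0],
  ],
)

```text
time_s: 15.45
tcp_pos: [0.4557, -0.0372, 0.0076]
eef_rot: [-180.0, 0.0, -173.6]
contact_force: [0.1, -0.3, -1.6]
gripper_width: 0.0553
gripper_force: 20.0
```

Emit:
jog_arm(
  moves=[
    [[0,0,0.1],0,5.0],
    [[0,0,0.1],0,5.0],
    [[0,0,0],0,5.0],
  ],
)

```text
time_s: 15.82
tcp_pos: [0.4557, -0.0372, 0.0058]
eef_rot: [-180.0, 0.0, -173.6]
contact_force: [-1.5, 0.2, 3.3]
gripper_width: 0.0553
gripper_force: 22.4
```

Light floor contact. Releasing now.

Emit:
jog_arm(
  moves=[
    [[0,0,0],0,5.4],
    [[0,0,0],0,5.6],
    [[0,0,0],0,5.7],
    [[0,0,0],0,5.8],
    [[0,0,-0.1],0,6.2],
    [[0,0,0],0,7.0],
    [[0,0,0],0,7.0],
    [[0,0,-2],0,7.0],
    [[0,0,-5],0,7.0],
    [[0,0,-5],0,7.0],
    [[0,0,-3],0,7.0],
  ],
  newtons=3,
)

```text
time_s: 17.2
tcp_pos: [0.4563, -0.0371, 0.1591]
eef_rot: [180.0, 0.2, -173.6]
contact_force: [-0.1, -0.3, -1.8]
gripper_width: 0.0698
gripper_force: 0.0
```

```bash
python3 - <<'E'
from h import *
T=tool();p=capture('wrist');W=cam(p,T);cv2.imwrite('pics/w5.png',p['pixels'])
for n,z in(('blank_1',.012),('bar',.03)):
    for r in regions_of(p,n)[:1]:
        c=np.argwhere(r['pixels'])[:,::-1];print(n,r['confidence'],cv2.minAreaRect((back(p,W,c,z)[:,:2]*1000).astype(np.float32)))
print(np.round(get_state()['tcp_pos'],4))
plan(9,.4580,.2130,.16,-86.4,8.7)
E
```

```text
blank_1 0.61 ((456.33685302734375, -36.26215362548828), (46.218292236328125, 55.97425842285156), 5.237907409667969)
bar 0.79 ((407.37982177734375, -37.2730827331543), (28.355989456176758, 73.03145599365234), 5.074954032897949)
[ 0.4565 -0.0369  0.158 ]
[[[-0.3, 2.8, -0.0], -9.7, 8.7], [[-0.8, 2.6, -0.0], -9.7, 8.7], [[-1.2, 2.5, -0.1], -9.7, 8.7], [[-1.7, 2.3, 0.0], -9.7, 8.7], [[-1.9, 1.9, -0.0], -9.6, 8.7], [[-2.3, 1.6, -0.0], -9.7, 8.7], [[-2.5, 1.2, -0.1], -9.7, 8.7], [[-2.7, 0.7, 0.0], -9.7, 8.7], [[-2.76, 0.28, 0.0], -9.7, 8.7]]
```

View pics/w5.png

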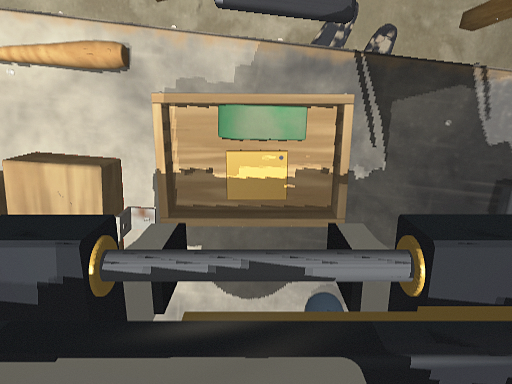

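The wrist view shows the blank lying flat in the tray at px (257,176), just clear of the bar at (263,122). Going back to the knob.

Emit:
jog_arm(
  moves=[
    [[-0.3,2.8,0],-9.7,8.7],
    [[-0.8,2.6,0],-9.7,8.7],
    [[-1.2,2.5,0],-9.7,8.7],
    [[-1.7,2.3,0],-9.7,8.7],
    [[-1.9,1.9,0],-9.6,8.7],
    [[-2.3,1.6,0],-9.7,8.7],
    [[-2.5,1.2,0],-9.7,8.7],
    [[-2.7,0.7,0],-9.7,8.7],
    [[-2.8,0.3,0],-9.7,8.7],
    [[0,0,3],0,8.7],
    [[0,0,0],0,8.7],
  ],
  newtons=40,
)

```text
time_s: 18.73
tcp_pos: [0.4551, 0.2117, 0.1235]
eef_rot: [179.7, -0.2, -86.4]
contact_force: [0.8, -1.1, -0.1]
gripper_width: 0.0872
gripper_force: 0.0
```

Emit:
jog_arm(
  moves=[
    [[0,-0.2,4],0,8.7],
    [[0,0,4],0,8.7],
    [[0,0,0.9],0,8.7],
    [[0,0,0],0,2],
    [[0,0,0],0,2],
    [[0,0,0],0,2],
    [[0,0,0],0,2],
    [[0,0,0],0,2],
    [[0,0,0],0,2],
    [[0,0,0],0,2],
    [[0,0,0],0,2],
    [[0,0,0],0,2],
  ],
)

```text
time_s: 20.23
tcp_pos: [0.4577, 0.2129, 0.0374]
eef_rot: [179.9, -0.0, -86.4]
contact_force: [-6.7, 2.2, 5.4]
gripper_width: 0.0234
gripper_force: 40.0
```

Emit:
jog_arm(
  moves=[
    [[-0.5,0.05,0],0,2],
    [[-1.0,0,0],0,2],
    [[-1.2,0,0],0,2],
    [[-1.2,0,0],0,2],
    [[-1.2,0,0],0,2],
    [[-1.2,0,0],0,2],
    [[-1.2,0,0],0,2],
    [[-0.8,0,0],0,2],
    [[-0.4,0,0],0,2],
    [[-0.3,0,0],0,2],
    [[0,0,0],0,2],
  ],
)

```text
time_s: 21.6
tcp_pos: [0.4521, 0.3026, 0.0374]
eef_rot: [179.9, -0.1, -86.4]
contact_force: [-4.5, -1.0, 5.6]
gripper_width: 0.0235
gripper_force: 40.0
```

Emit:
jog_arm(
  moves=[
    [[-0.2,0,0],0,2],
    [[-0.2,0,0],0,2],
    [[0,0,0],0,2],
  ],
)

```text
time_s: 21.98
tcp_pos: [0.4519, 0.303, 0.0373]
eef_rot: [179.8, -0.4, -86.4]
contact_force: [3.2, -15.3, 10.2]
gripper_width: 0.0234
gripper_force: 40.0
```

Emit:
jog_arm(
  moves=[
    [[-0.2,0,0],0,2],
    [[0,0,0],0,2],
    [[0,0,0],0,2],
  ],
)

```text
time_s: 22.35
tcp_pos: [0.4518, 0.3031, 0.0373]
eef_rot: [179.8, -0.5, -86.5]
contact_force: [6.7, -23.2, 12.2]
gripper_width: 0.0232
gripper_force: 40.0
```

Emit:
jog_arm(
  moves=[
    [[0.4,0,0],0,2],
    [[0,0,0],0,3.5],
    [[0,0,0],0,5],
    [[0,0,0],0,6],
    [[0,0,0],0,6],
    [[0,0,-2],0,6],
    [[0,0,-5],0,6],
    [[0,0,-5],0,6],
    [[-3,0,-4],0,6],
    [[0,0,0],0,6],
    [[0,0,0],0,6],
  ],
)

```text
time_s: 23.72
tcp_pos: [0.4504, 0.3348, 0.1971]
eef_rot: [180.0, -0.0, -86.4]
contact_force: [0.2, -0.2, -0.7]
gripper_width: 0.0602
gripper_force: 0.0
```

```bash
python3 - <<'E'
from h import *
T=tool();p=capture('wrist');W=cam(p,T);print(T[:3,3].round(4),get_state()['eef_rot'])
q=capture('scene');V=cam(q);t=capture('top')
k=cv2.imread('pics/scene.png')
f=lambda a:cv2.resize(a[200:290,100:260],None,fx=2.5,fy=3,interpolation=2)
cv2.imwrite('pics/end.png',np.vstack([np.hstack([f(k),f(q['pixels'])]),cv2.resize(p['pixels'][50:260,130:390],(800,330))]))
cu=t['pixels']
for t0 in (cv2.imread('pics/top.png'),cu):
    m=(t0.max(2)<60);m2=np.zeros_like(m);m2[215:245,180:215]=m[215:245,180:215];print(m2.sum(),np.argwhere(m2).mean(0))
for n,z in(('blank_1',.012),('bar',.03),('flux',.087),('scrap',.01)):
    for r in regions_of(t,n)[:2]: print(n,round(r['confidence'],2),np.round(back(t,cam(t),r['pixel'],z),3))
E
```

```text
[0.4504 0.3348 0.1971] [ 1.79925376e+02 -6.29602414e-02 -8.64065017e+01]
51 [230.37254902 196.41176471]
484 [229.89876033 189.23347107]
bar 0.93 [[ 0.402 -0.034  0.03 ]]
flux 0.76 [[0.581 0.056 0.087]]
scrap 0.62 [[0.611 0.152 0.01 ]]
```

View pics/end.png

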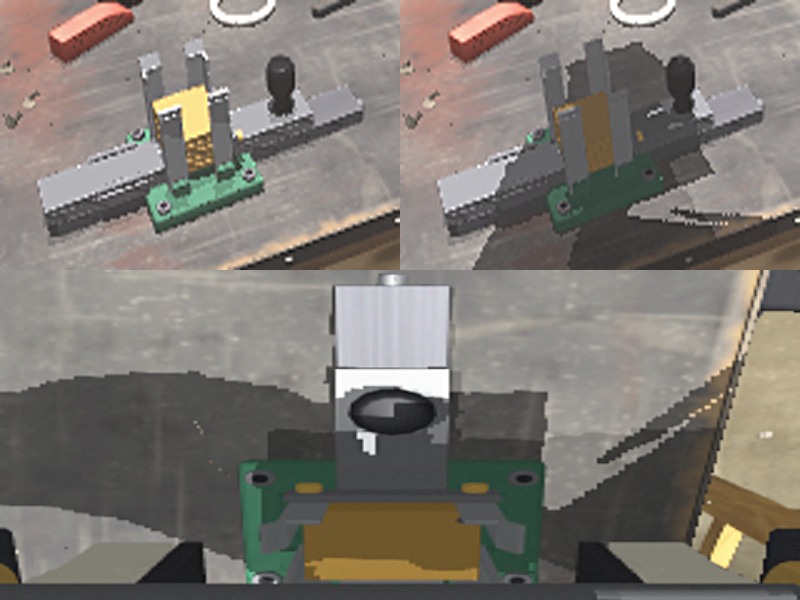

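The knob is back at its home position (crop about (682,85), against (281,85) before). The stack is one blank lower and still held by the posts, and the bottle, scraper and bar are where they were. Handing in.

```bash
python3 -c "
from plant import *
print(close_job())"
```

```text
the job is handed in; nothing more can be done
None
```

The bottom blank lies flat in the tray beside the green bar, the slide is pushed home to its stop, the stack sits one blank lower in the magazine, and the job was handed in at about 24 s of the 61 s allowed; an early wrong-way turn moved the arm away from the magazine, but the forces read near zero there.

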